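# Line up the deli pots by height on the pick-up board

### The job

Line up the four lidded deli pots on the pick-up board in order of height, one standing centred on each round mark: the tallest on the mark next to the service bell, then down step by step to the shortest beside the stapler. Keep the pots upright, and leave the bell and the stapler where they are.

Things in the scene. Friction and masses are not known exactly. Their poses are not given: they have to be found in the camera images.
- pot_black: loose upright round kraft-brown deli pot with a black lid, 110 mm tall in all, body 58 mm and lid (the top 10 mm) 60 mm in diameter, about 200 g; origin: centre of its underside, z up. The pots start standing on the counter (z = 0), nearer the robot than the board
- pot_green: loose upright round kraft-brown deli pot with a green lid, 90 mm tall in all, body 58 mm and lid (the top 10 mm) 60 mm in diameter, about 160 g; origin: centre of its underside, z up. The pots start standing on the counter (z = 0), nearer the robot than the board
- pot_white: loose upright round kraft-brown deli pot with a white lid, 70 mm tall in all, body 58 mm and lid (the top 10 mm) 60 mm in diameter, about 120 g; origin: centre of its underside, z up. The pots start standing on the counter (z = 0), nearer the robot than the board
- pot_red: loose upright round kraft-brown deli pot with a red lid, 50 mm tall in all, body 58 mm and lid (the top 10 mm) 60 mm in diameter, about 90 g; origin: centre of its underside, z up. The pots start standing on the counter (z = 0), nearer the robot than the board
- mark_white: white fixed round mark, 80 mm in diameter, 3 mm thick, on the fixed dark wooden board (100 x 580 mm, 12 mm thick); origin: centre of its underside, at z = 0.012; its top is at z = 0.015. The four marks form a straight row along the board, 90 mm between centres; their colours are mixed along it and mean nothing. x axis across the row, y along it
- mark_yellow: yellow fixed round mark, 80 mm in diameter, 3 mm thick, on the fixed dark wooden board (100 x 580 mm, 12 mm thick); origin: centre of its underside, at z = 0.012; its top is at z = 0.015. The four marks form a straight row along the board, 90 mm between centres; their colours are mixed along it and mean nothing. x axis across the row, y along it
- mark_blue: blue fixed round mark, 80 mm in diameter, 3 mm thick, on the fixed dark wooden board (100 x 580 mm, 12 mm thick); origin: centre of its underside, at z = 0.012; its top is at z = 0.015. The four marks form a straight row along the board, 90 mm between centres; their colours are mixed along it and mean nothing. x axis across the row, y along it
- mark_grey: grey fixed round mark, 80 mm in diameter, 3 mm thick, on the fixed dark wooden board (100 x 580 mm, 12 mm thick); origin: centre of its underside, at z = 0.012; its top is at z = 0.015. The four marks form a straight row along the board, 90 mm between centres; their colours are mixed along it and mean nothing. x axis across the row, y along it
- bell: loose brass-domed service bell on a black foot, 80 mm in diameter, 55 mm tall, 0.35 kg, standing on one end of the board in line with the marks, its centre about 100 mm from the centre of the nearest mark; origin: centre of its underside. It shows which end of the row is which. Bystander: not to be moved
- stapler: loose yellow stapler, 95 mm long, 34 mm wide, 52 mm tall, 0.3 kg, standing across the other end of the board, about 100 mm from the nearest mark; origin: centre of its underside, x along its length. Bystander: not to be moved
Not all that is in view belongs to the job. What is shaped like the pot_red but blue is not meant.

How it is judged:
At the end, for the whole second after the job is handed in: Each pot stands upright (within 0.1 rad), at rest and released on its own mark, its centre within 15 mm of the mark's centre, with the heights falling from the bell's end: 110 mm (black lid), 90 mm (green), 70 mm (white), 50 mm (red) beside the stapler (((horizontal distance between pot_black and mark_white below 0.015 m and z of pot_black in the frame of mark_white below 0.007 m) or (horizontal distance between pot_black and mark_yellow below 0.015 m and z of pot_black in the frame of mark_yellow below 0.007 m) or (horizontal distance between pot_black and mark_blue below 0.015 m and z of pot_black in the frame of mark_blue below 0.007 m) or (horizontal distance between pot_black and mark_grey below 0.015 m and z of pot_black in the frame of mark_grey below 0.007 m)) and horizontal distance between pot_black and bell between 0.055 and 0.145 m and angle between each of pot_black, pot_green, pot_white, pot_red's own z axis and vertical below 0.1 rad and linear speed of each of pot_black, pot_green, pot_white, pot_red below 0.02 m/s and angular speed of each of pot_black, pot_green, pot_white, pot_red below 0.2 rad/s and ((horizontal distance between pot_green and mark_white below 0.015 m and z of pot_green in the frame of mark_white below 0.007 m) or (horizontal distance between pot_green and mark_yellow below 0.015 m and z of pot_green in the frame of mark_yellow below 0.007 m) or (horizontal distance between pot_green and mark_blue below 0.015 m and z of pot_green in the frame of mark_blue below 0.007 m) or (horizontal distance between pot_green and mark_grey below 0.015 m and z of pot_green in the frame of mark_grey below 0.007 m)) and horizontal distance between pot_green and bell between 0.145 and 0.235 m and ((horizontal distance between pot_white and mark_white below 0.015 m and z of pot_white in the frame of mark_white below 0.007 m) or (horizontal distance between pot_white and mark_yellow below 0.015 m and z of pot_white in the frame of mark_yellow below 0.007 m) or (horizontal distance between pot_white and mark_blue below 0.015 m and z of pot_white in the frame of mark_blue below 0.007 m) or (horizontal distance between pot_white and mark_grey below 0.015 m and z of pot_white in the frame of mark_grey below 0.007 m)) and horizontal distance between pot_white and bell between 0.235 and 0.325 m and ((horizontal distance between pot_red and mark_white below 0.015 m and z of pot_red in the frame of mark_white below 0.007 m) or (horizontal distance between pot_red and mark_yellow below 0.015 m and z of pot_red in the frame of mark_yellow below 0.007 m) or (horizontal distance between pot_red and mark_blue below 0.015 m and z of pot_red in the frame of mark_blue below 0.007 m) or (horizontal distance between pot_red and mark_grey below 0.015 m and z of pot_red in the frame of mark_grey below 0.007 m)) and horizontal distance between pot_red and bell between 0.325 and 0.415 m); the robot touches nothing.
It fails at once if the bell is shifted by more than 20 mm (distance of bell from where it was at the start of the episode above 0.02 m).
It fails at once if the stapler is shifted by more than 20 mm (distance of stapler from where it was at the start of the episode above 0.02 m).
It fails at once if a pot is tipped by more than about 34 degrees (angle between any of pot_black, pot_green, pot_white, pot_red's own z axis and vertical above 0.6 rad).
It also fails if it takes over 96 s, if anything falls off the work surface, if the arm or the gripper's body presses on something with over 40 N, if the wrist force passes 120 N, or if a joint passes its speed limit or range.

### The arm

A 6-joint arm with a two-finger parallel gripper is mounted at the origin on the work surface. World frame = base frame: x ahead of the robot, y to its left, z up, the work surface at z = 0. Lengths are in m, angles in rad, forces in N, time in s.
With the tool pointing down it reaches from about 0.375 to 0.9 m from the base axis. Payload 3.1 kg.
Tool frame: the origin (TCP) lies on the centre line of the jaws, within the pads' length; the fingertips stand 14 mm ahead of it and the grasp point (between the pads) lies 5 mm behind it; z points along the fingers, y is the line along which they close (so a half turn about z gives the same grasp; the last joint's range is limited). The gripper opens to 87 mm and grips with 3 to 60 N. Pads are 19 mm wide; open, the fingers measure 117 mm over their backs; the gripper's body (75 mm by 190 mm) begins 51 mm behind the grasp point.
Start: joints at [-1.448, 0.527, 1.433, -0, 1.181, -0.178], TCP at [0.186, -0.597, 0.237] pointing down, gripper open.
Joint ranges: [-3.08, 3.08], [-0.75, 2.2], [0.22, 2.44], [-1.43, 4.57], [0, 2.65], [-2.85, 2.85]. Speed limits (rad/s): [2.79, 2.79, 3.14, 3.14, 3.14, 3.14].

### API

Orientations are given as a unit quaternion [w, x, y, z].
In Python, from bench import bot gives the robot as it stands.
- The arm moves only by the tool servo_tool, never from a script. Its argument "motion" is a list of rows, each a list of 6 numbers: the shift along the tool's x, y, z in mm, then the turn, a rotation vector about the tool's x, y, z in rad. In form: [[x, y, z, ax, ay, az], ...]. A call has 1 to 8 rows; each row shifts and turns the commanded pose from where the row before left it, along the tool's axes as they then stand; what a row does not reach is not made up. A row lasts 1/8 s, in which the tool goes at most 62.5 mm and 10.7 degrees, less where a joint would pass 70% of its speed; a pose out of reach is approached as far as the arm can. A call with a gripper value outside its range is refused whole. "jaw" is the closure, from 0 (fully open) to 1 (shut), set as the call begins (left out, the last holds). The fingers move at their own pace and stop on an object; the grip force is fixed at half the most. Time passes only in rows, so rows that do not move let the fingers close. It gives the time, the measured TCP pose, the force, the opening and the grip force at its end, in the units of the state.
- bot.read_state(): the state, without advancing time (a new reading comes with each control period).
- bot.get_image(name): name is "scene" or "side" or "wrist"; returns the picture (480x640x3 uint8, blue, green, red); there is no depth.
- bot.camera_model(name): a dict with "K" (3x3 intrinsics, pixels), "R" (3x3) and "t" (3): a world point X has camera coordinates R X + t. Camera axes: x right, y down, z forward; pixel columns grow to the right and rows downward; lengths in m; the calibration is good to about 2 mm. A picture is of the moment at which its call begins: read the wrist's pose just before it. camera_model takes no time and is no camera call; for the wrist camera it gives the pose at the moment of the call.
- bot.hand_in(): hands the job in; it is judged then, once.
The state is a dict: "time": time; "joints": joint angles; "dq": joint speeds; "effort": joint torques, N m; "tool_pos": TCP position; "orientation": TCP orientation; "force": force on the tool from outside, world axes, zero at the start; "torque": the same for the moment, N m; "width": finger opening in m; "gripper_force": force on a finger pad.
Only numpy, scipy, OpenCV 4.12 (cv2) and the standard library are available. Lean on these libraries where they do the work, as an engineer would, in place of code of your own. Each camera call takes 0.05 s, during which the arm holds its last target. There are 200 camera calls.

## Working session

There is one attempt and no reset: what is moved stays moved. The work goes in short steps, Python scripts to look and compute and a tool call to move; the robot and the scene stay as the last step left them, time stands still between calls to the robot, and variables do not carry over. Pictures are saved under pics/ and viewed, at most 14 in all, crops included, and the job is handed in when it is done.

Besides the shell and the picture viewer there is one more tool, called after ">>>" by a JSON object that holds its "op" and its "data". servo_tool: Moves the arm, as the interface text tells. Its arguments: {"type":"object","properties":{"motion":{"type":"array","items":{"type":"array","items":{"type":"number"}}},"jaw":{"type":"number"}},"required":["motion"]}

```bash
mkdir -p pics; python3 - <<'E'
from bench import bot
import cv2
s=bot.read_state();print(s['time'],s['tool_pos'],s['orientation'],s['width'])
for n in("scene","side"):
    cv2.imwrite(f"pics/{n}0.png",bot.get_image(n)); m=bot.camera_model(n); print(n,(-m['R'].T@m['t']).round(3),m['K'][0])
E
```

```text
0.0 [ 0.18573379 -0.59604943  0.23560559] [-1.04478312e-03  9.88629553e-01  1.50367931e-01  2.23402508e-05] 0.08680087147178696
scene [1.116 0.077 0.886] [600.43118875   0.         317.73052851]
side [0.016 0.584 0.818] [538.26415606   0.         320.2020842 ]
```

View pics/scene0.png

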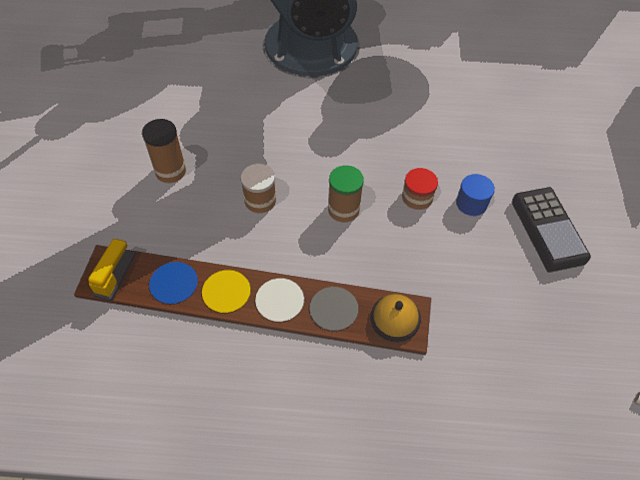

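View pics/side0.png

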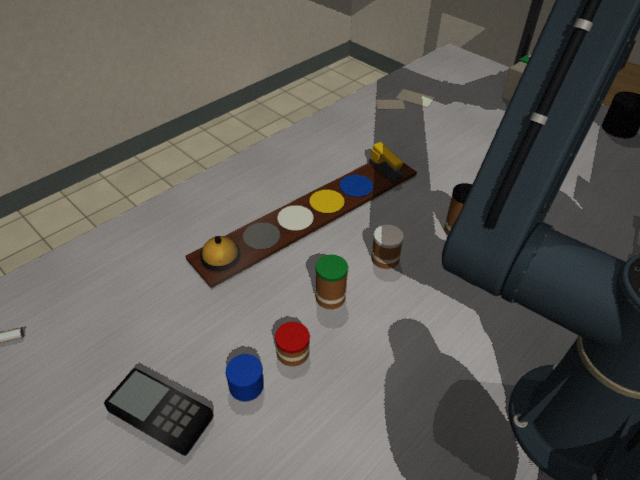

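Scene: stapler at (108,268), marks blue (173,282), yellow (226,291), white (280,300), grey (334,308), bell (396,316). The pots are black (160,132), white (259,179), green (346,180) and red (421,182); the blue decoy is at (476,190). The targets are therefore black→grey, green→white, white→yellow, red→blue.

```bash
cat > h.py <<'E'
from bench import bot
import cv2, numpy as np
def ray(n,uv,z,m=None):
    m=m or bot.camera_model(n); c=-m['R'].T@m['t']; d=m['R'].T@np.linalg.solve(m['K'],[*uv,1]); return (c+d*(z-c[2])/d[2])
HSV={'green':((50,100,40),(80,255,255)),'red':((172,150,60),(180,255,255)),'blue':((100,120,40),(130,255,255)),'yellow':((22,150,60),(32,255,255))}
def blob(im,col,lo=None,hi=None,near=None,amin=150):
    h=cv2.cvtColor(im,cv2.COLOR_BGR2HSV); lo,hi=HSV.get(col,(lo,hi)) if lo is None else (lo,hi)
    k=cv2.inRange(h,lo,hi)
    if col=='red': k|=cv2.inRange(h,(0,200,60),(4,255,255))
    k=cv2.morphologyEx(k,cv2.MORPH_OPEN,np.ones((3,3)))
    cs=[cv2.convexHull(c) for c in cv2.findContours(k,0,1)[0] if cv2.contourArea(c)>amin]
    return [(cv2.moments(c),cv2.fitEllipse(c)) for c in cs]
E
python3 - <<'E'
from h import *
im=cv2.imread('pics/scene0.png')
hsv=cv2.cvtColor(im,cv2.COLOR_BGR2HSV)
for c,z in(('green',.09),('red',.05),('blue',.015),('yellow',.015)):
    for m,e in blob(im,c):
        uv=(m['m10']/m['m00'],m['m01']/m['m00']); print(c,np.round(uv,1),np.round(e[1],1),ray('scene',uv,z).round(4))
for c,lo,hi,z,n in(('whitem',(0,0,190),(180,60,255),.015,(280,300)),('grey',(0,0,50),(180,60,125),.015,(334,308)),('blacklid',(0,0,0),(180,90,60),.11,(160,132))):
    for m,e in blob(im,c,lo,hi):
        uv=np.array((m['m10']/m['m00'],m['m01']/m['m00']))
        if np.linalg.norm(uv-n)<12: print(c,uv.round(1),np.round(e[1],1),ray('scene',uv,z).round(4))
print('white lid',ray('scene',(259,179.5),.07),'bell',ray('scene',(399,306),.055))
print(hsv[180,340:352:6],hsv[132,160],hsv[308,334],hsv[300,280],hsv[175,255],hsv[184,265],hsv[175,230])
E
```

```text
green [346.  179.4] [28.3 33.8] [0.4586 0.0944 0.09  ]
blue [172.8 282.4] [40.6 49. ] [ 0.6392 -0.1819  0.015 ]
blue [476.1 193.4] [34.6 42.2] [0.4113 0.3371 0.015 ]
yellow [225.8 290.8] [42.3 49. ] [ 0.6484 -0.0922  0.015 ]
yellow [107.7 268.3] [32.5 60.4] [ 0.6205 -0.296   0.015 ]
whitem [279.2 299.4] [41.9 47.8] [ 0.6578 -0.0029  0.015 ]
grey [333.5 308.4] [43.8 48.6] [0.6677 0.0865 0.015 ]
blacklid [159.  132.2] [26.9 33.9] [ 0.3945 -0.2375  0.11  ]
white lid [ 0.45432405 -0.05687292  0.07      ] bell [0.67651505 0.18747861 0.055     ]
[[ 66 169 136]
 [ 67 163 138]] [175  32  48] [ 15  18 114] [ 26  21 207] [  8  31 156] [ 33  12 208] [  6  11 112]
```

>>> {"op": "servo_tool", "data": {"motion": [[0, 0, 0, 0, 0, -0.1454], [0, 0, 0, 0, 0, -0.1454], [0, 0, 0, 0, 0, -0.1454], [0, 0, 0, 0, 0, -0.1454], [0, 0, 0, 0, 0, -0.1454], [0, 0, 0, 0, 0, -0.1454], [0, 0, 0, 0, 0, -0.1454], [0, 0, 0, 0, 0, -0.1454]], "jaw": 0}}

```text
time: 1.1
tool_pos: [0.1858, -0.5963, 0.2359]
orientation: [-0.001, 0.742, 0.67, 0.0]
force: [-0.4, -0.9, -0.6]
width: 0.0872
gripper_force: 0.0
```

>>> {"op": "servo_tool", "data": {"motion": [[47, 21, 0, 0, 0, 0], [47, 21, 0, 0, 0, 0], [47, 21, 0, 0, 0, 0], [47, 21, 0, 0, 0, 0], [47, 21, 0, 0, 0, 0], [47, 21, 0, 0, 0, 0], [47, 21, 0, 0, 0, 0], [47, 21, 0, 0, 0, 0]]}}

```text
time: 2.1
tool_pos: [0.3931, -0.239, 0.2364]
orientation: [-0.0, 0.744, 0.669, 0.0]
force: [1.4, -0.2, 0.1]
width: 0.087
gripper_force: 0.0
```

```bash
cat >> h.py <<'E'
from scipy.spatial.transform import Rotation as Ro
def pose():
    s=bot.read_state(); w,x,y,z=s['orientation']; return s,np.array(s['tool_pos']),Ro.from_quat([x,y,z,w])
def go(t):
    s,p,R=pose(); print('t',round(s['time'],2),'tcp',p.round(4),'w',round(s['width'],4),'yaw axes y',R.as_matrix()[:,1].round(3),'move mm',(R.inv().apply(np.array(t)-p)*1000).round(1))
E
python3 - <<'E'
from h import *
go((.394,-.2375,.075))
m=bot.camera_model('wrist'); im=bot.get_image('wrist'); cv2.imwrite('pics/w1.png',im)
print((-m['R'].T@m['t']).round(3)); p=m['R']@[.3945,-.2375,.11]+m['t'];q=m['K']@p;print(q/q[2])
print('red',ray('scene',(421,181),.05))
E
```

```text
t 2.1 tcp [ 0.3931 -0.239   0.2364] w 0.087 yaw axes y [ 0.994 -0.106 -0.   ] move mm [  1.5   0.8 161.4]
[ 0.401 -0.155  0.384]
[318.21069862 238.62803532   1.        ]
red [0.41876914 0.22970752 0.05      ]
```

View pics/w1.png

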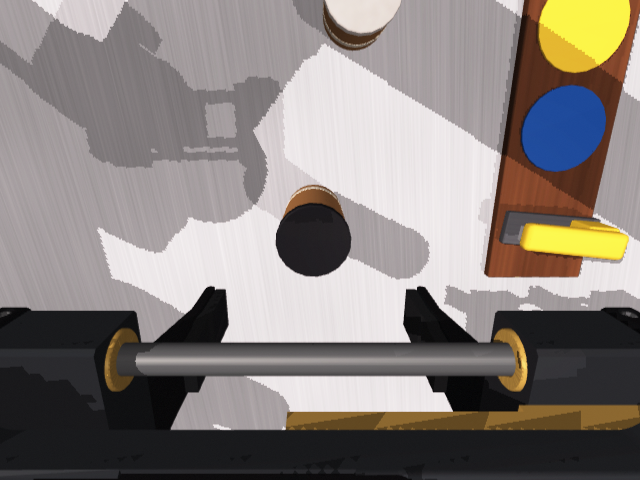

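Wrist view: the black lid is at about (313,239), near its predicted position. The blue mark is at (564,128) and the white lid is cut off at the top.

```bash
python3 - <<'E'
from h import *
im=cv2.imread('pics/w1.png')
p=ray('wrist',(313.5,239.5),.11);print(p)
for c,z in (('blue',.015),('yellow',.015)):
    for m,e in blob(im,c,amin=3000): print(c,np.round(e,1) if 0 else e, ray('wrist',e[0],z).round(4))
go((p[0],p[1],.075))
E
```

```text
[ 0.3921098  -0.23123108  0.11      ]
blue ((562.8928833007812, 127.94007110595703), (76.4963150024414, 93.49465942382812), 42.2897834777832) [ 0.6379 -0.1732  0.015 ]
yellow ((583.9334716796875, 20.99126625061035), (84.25739288330078, 106.27890014648438), 31.709495544433594) [ 0.6477 -0.0836  0.015 ]
t 2.15 tcp [ 0.3943 -0.2332  0.2362] w 0.0867 yaw axes y [ 0.995 -0.103 -0.   ] move mm [  0.7  -2.4 161.2]
```

>>> {"op": "servo_tool", "data": {"motion": [[0, 0, 0, 0, 0, 0], [0, 0, 0, 0, 0, 0]]}}

```text
time: 2.4
tool_pos: [0.3924, -0.2414, 0.2365]
orientation: [0.0, 0.744, 0.669, -0.0]
force: [0.8, -0.1, 0.4]
width: 0.0871
gripper_force: 0.0
```

```bash
cat >> h.py <<'E'
def look(fn=None):
    m=bot.camera_model('wrist'); im=bot.get_image('wrist')
    if fn: cv2.imwrite('pics/'+fn,im)
    return m,im
def show(m,e,z,c): print(c,np.round(e[0],1),np.round(e[1],1),ray('',e[0],z,m).round(4))
E
python3 - <<'E'
from h import *
go((.392,-.2375,.075))
m,im=look()
for c,z in (('blue',.015),('yellow',.015)):
    for _,e in blob(im,c,amin=3000): show(m,e,z,c)
for _,e in blob(im,'k',(0,0,0),(180,255,70),amin=1500): show(m,e,.11,'black')
go((.392,-.2375,.075))
E
```

```text
t 2.4 tcp [ 0.3924 -0.2414  0.2365] w 0.0871 yaw axes y [ 0.994 -0.106 -0.   ] move mm [  3.9  -0.8 161.5]
blue [563.9 125. ] [76.6 94. ] [ 0.6366 -0.181   0.015 ]
yellow [585.1  17.5] [ 84.3 107.2] [ 0.6463 -0.0915  0.015 ]
black [315.9 394.2] [ 219.6 1005.8] [ 0.3765 -0.3855  0.11  ]
black [313.5 235.9] [73.4 74.8] [ 0.3904 -0.2375  0.11  ]
t 2.45 tcp [ 0.3923 -0.2417  0.2365] w 0.0869 yaw axes y [ 0.994 -0.107  0.   ] move mm [  4.2  -0.7 161.5]
```

>>> {"op": "servo_tool", "data": {"motion": [[4, -2, 30, 0, 0, 0], [0, 0, 40, 0, 0, 0], [0, 0, 40, 0, 0, 0], [0, 0, 30, 0, 0, 0], [0, 0, 21, 0, 0, 0], [0, 0, 0, 0, 0, 0], [0, 0, 0, 0, 0, 0]]}}

```text
time: 3.32
tool_pos: [0.3911, -0.2375, 0.076]
orientation: [0.0, 0.744, 0.668, 0.0]
force: [0.4, 0.2, -0.3]
width: 0.087
gripper_force: 0.0
```

>>> {"op": "servo_tool", "data": {"motion": [[0, 0, 0, 0, 0, 0], [0, 0, 0, 0, 0, 0], [0, 0, 0, 0, 0, 0], [0, 0, 0, 0, 0, 0], [0, 0, 0, 0, 0, 0]], "jaw": 1}}

```text
time: 3.95
tool_pos: [0.3913, -0.2365, 0.0759]
orientation: [0.0, 0.743, 0.669, 0.0]
force: [0.2, 0.6, 3.5]
width: 0.0596
gripper_force: 30.0
```

>>> {"op": "servo_tool", "data": {"motion": [[0, 0, -15, 0, 0, 0], [0, 0, -30, 0, 0, 0], [0, 0, -35, 0, 0, 0], [0, 0, -30, 0, 0, 0], [15, 10, 0, 0, 0, 0], [28, 20, 0, 0, 0, 0], [36, 25, 0, 0, 0, 0], [36, 25, 0, 0, 0, 0]]}}

```text
time: 4.95
tool_pos: [0.4827, -0.1292, 0.1849]
orientation: [-0.001, 0.744, 0.669, -0.0]
force: [0.7, -1.1, -1.8]
width: 0.059
gripper_force: 30.0
```

>>> {"op": "servo_tool", "data": {"motion": [[36, 25, 0, 0, 0, 0], [36, 25, 0, 0, 0, 0], [36, 25, 0, 0, 0, 0], [36, 25, 0, 0, 0, 0], [36, 25, 0, 0, 0, 0], [30, 20, 0, 0, 0, 0], [20, 13, 0, 0, 0, 0], [6, 3, 0, 0, 0, 0]]}}

```text
time: 5.95
tool_pos: [0.6674, 0.0885, 0.1841]
orientation: [-0.001, 0.743, 0.669, -0.001]
force: [-0.4, -0.6, -1.8]
width: 0.0593
gripper_force: 30.0
```

>>> {"op": "servo_tool", "data": {"motion": [[0, 0, 0, 0, 0, 0], [0, 0, 0, 0, 0, 0], [0, 0, 0, 0, 0, 0]]}}

```text
time: 6.32
tool_pos: [0.6672, 0.0863, 0.1856]
orientation: [-0.0, 0.744, 0.668, -0.0]
force: [0.8, 0.2, -2.6]
width: 0.0593
gripper_force: 30.0
```

```bash
python3 - <<'E'
from h import *
m,im=look('w2.png')
go((.667,.0866,.0905))
for c,z in (('blue',.015),('yellow',.015)):
    for _,e in blob(im,c,amin=2000): show(m,e,z,c)
for _,e in blob(im,'w',(0,0,190),(180,60,255),amin=1500): show(m,e,.015,'w')
for _,e in blob(im,'w',(0,0,60),(180,60,130),amin=1500): show(m,e,.015,'g')
E
```

```text
t 6.38 tcp [0.6674 0.0864 0.1857] w 0.059 yaw axes y [ 0.994 -0.107 -0.   ] move mm [ 0.2 -0.3 95.2]
w [377.9 142.3] [366.7 941.3] [0.7258 0.1526 0.015 ]
g [527.2 367. ] [ 38.  130.6] [ 0.8644 -0.084   0.015 ]
g [318.9 361. ] [ 60.5 291.4] [ 0.6545 -0.0544  0.015 ]
```

View pics/w2.png

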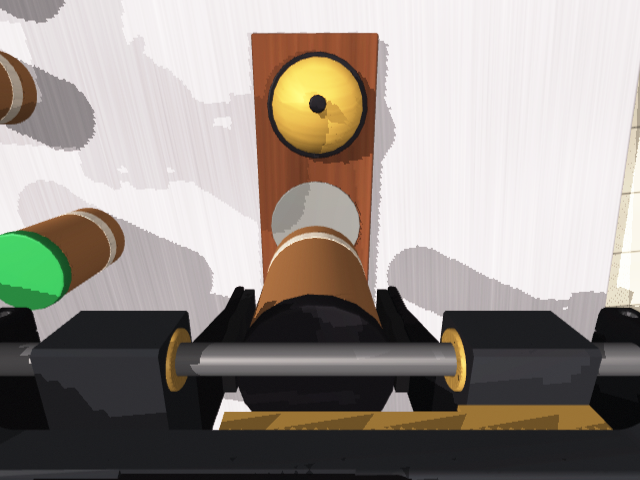

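Black pot is held upright over the grey mark, centred on it; the bell is at (318,104), well clear. Lowering.

>>> {"op": "servo_tool", "data": {"motion": [[0, 0, 25, 0, 0, 0], [0, 0, 30, 0, 0, 0], [0, 0, 20, 0, 0, 0], [0, 0, 12, 0, 0, 0], [0, 0, 5, 0, 0, 0], [0, 0, 2, 0, 0, 0], [0, 0, 0, 0, 0, 0], [0, 0, 0, 0, 0, 0]]}}

```text
time: 7.38
tool_pos: [0.6682, 0.0873, 0.0923]
orientation: [0.0, 0.743, 0.669, 0.001]
force: [-0.3, 0.3, -1.9]
width: 0.0591
gripper_force: 30.0
```

>>> {"op": "servo_tool", "data": {"motion": [[0, 0, 1, 0, 0, 0], [0, 0, 0, 0, 0, 0]]}}

```text
time: 7.62
tool_pos: [0.6681, 0.0872, 0.091]
orientation: [0.0, 0.743, 0.669, 0.0]
force: [-0.2, 0.7, -0.6]
width: 0.059
gripper_force: 30.0
```

>>> {"op": "servo_tool", "data": {"motion": [[0, 0, 0, 0, 0, 0], [0, 0, 0, 0, 0, 0], [0, 0, 0, 0, 0, 0], [0, 0, 0, 0, 0, 0], [0, 0, -20, 0, 0, 0], [0, 0, -40, 0, 0, 0], [0, 0, -40, 0, 0, 0], [0, 0, -40, 0, 0, 0]], "jaw": 0}}

```text
time: 8.62
tool_pos: [0.6679, 0.0872, 0.2335]
orientation: [0.001, 0.744, 0.669, 0.001]
force: [0.2, -0.1, -0.2]
width: 0.0866
gripper_force: 0.0
```

```bash
python3 - <<'E'
from h import *
go((.4586,.0944,.2))
E
```

```text
t 8.62 tcp [0.6679 0.0872 0.2335] w 0.0866 yaw axes y [ 0.994 -0.106  0.002] move mm [ -15.  -209.    33.1]
```

>>> {"op": "servo_tool", "data": {"motion": [[-3, -30, 0, 0, 0, 0], [-3, -45, 0, 0, 0, 0], [-3, -50, 0, 0, 0, 0], [-3, -45, 0, 0, 0, 0], [-3, -30, 0, 0, 0, 0], [0, -9, 0, 0, 0, 0], [0, 0, 0, 0, 0, 0], [0, 0, 0, 0, 0, 0]]}}

```text
time: 9.62
tool_pos: [0.4603, 0.0942, 0.2311]
orientation: [0.001, 0.744, 0.669, 0.001]
force: [-0.3, -0.6, -0.5]
width: 0.0867
gripper_force: 0.0
```

```bash
python3 - <<'E'
from h import *
m,im=look('w3.png')
for _,e in blob(im,'green',amin=1000): show(m,e,.09,'green'); p=ray('',e[0],.09,m)
for _,e in blob(im,'red',amin=500): show(m,e,.05,'red')
go((p[0],p[1],.057))
E
```

```text
green [309.8 234. ] [70.1 71.5] [0.4553 0.0959 0.09  ]
red [245.1  68.1] [70.8 79.6] [0.4167 0.2298 0.05  ]
t 9.68 tcp [0.4601 0.0942 0.2308] w 0.0871 yaw axes y [ 0.994 -0.106  0.002] move mm [  1.1  -5.2 173.8]
```

View pics/w3.png

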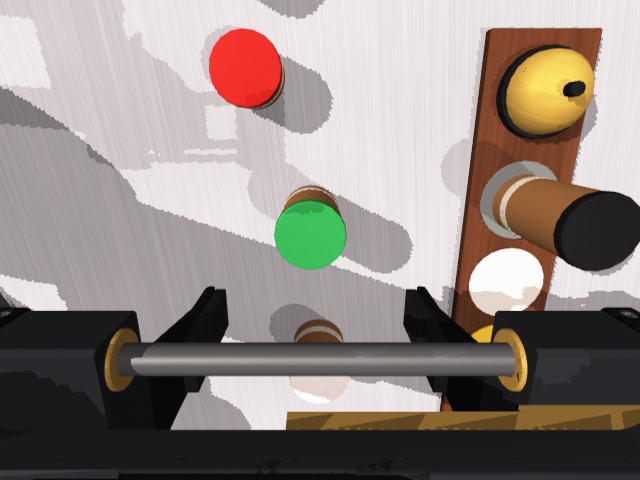

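Black stands on the grey mark. The green lid at (310,234) is near the scene estimate, and the red lid is at (245,68). Descending on green.

>>> {"op": "servo_tool", "data": {"motion": [[1, -4, 30, 0, 0, 0], [0, 0, 45, 0, 0, 0], [0, 0, 45, 0, 0, 0], [0, 0, 35, 0, 0, 0], [0, 0, 19, 0, 0, 0], [0, 0, 0, 0, 0, 0], [0, 0, 0, 0, 0, 0]]}}

```text
time: 10.55
tool_pos: [0.4554, 0.0957, 0.0568]
orientation: [0.0, 0.744, 0.669, 0.0]
force: [-0.3, -0.4, -0.6]
width: 0.0867
gripper_force: 0.0
```

>>> {"op": "servo_tool", "data": {"motion": [[0, 0, 0, 0, 0, 0], [0, 0, 0, 0, 0, 0], [0, 0, 0, 0, 0, 0], [0, 0, 0, 0, 0, 0], [0, 0, 0, 0, 0, 0]], "jaw": 1}}

```text
time: 11.18
tool_pos: [0.455, 0.0958, 0.0569]
orientation: [0.0, 0.743, 0.669, 0.0]
force: [0.1, -0.0, 4.6]
width: 0.059
gripper_force: 30.0
```

```bash
python3 - <<'E'
from h import *
go((.6577,-.003,.167))
E
```

```text
t 11.18 tcp [0.455  0.0958 0.0569] w 0.059 yaw axes y [ 0.994 -0.106  0.001] move mm [ -76.8  212.2 -109.8]
```

>>> {"op": "servo_tool", "data": {"motion": [[0, 0, -15, 0, 0, 0], [0, 0, -30, 0, 0, 0], [0, 0, -35, 0, 0, 0], [0, 0, -30, 0, 0, 0], [-15, 10, 0, 0, 0, 0], [-25, 20, 0, 0, 0, 0], [-25, 30, 0, 0, 0, 0], [-12, 40, 0, 0, 0, 0]]}}

```text
time: 12.18
tool_pos: [0.545, 0.0066, 0.1645]
orientation: [-0.002, 0.744, 0.668, -0.002]
force: [0.9, 0.4, -1.6]
width: 0.059
gripper_force: 30.0
```

>>> {"op": "servo_tool", "data": {"motion": [[0, 40, 0, 0, 0, 0], [0, 35, 0, 0, 0, 0], [0, 25, 0, 0, 0, 0], [0, 12, 0, 0, 0, 0], [0, 0, 0, 0, 0, 0], [0, 0, 0, 0, 0, 0], [0, 0, 0, 0, 0, 0]]}}

```text
time: 13.05
tool_pos: [0.6561, -0.003, 0.1665]
orientation: [-0.0, 0.743, 0.669, -0.0]
force: [-0.4, -0.1, -1.2]
width: 0.0589
gripper_force: 30.0
```

```bash
python3 - <<'E'
from h import *
go((.6577,-.003,.072))
E
```

```text
t 13.05 tcp [ 0.6561 -0.003   0.1665] w 0.0589 yaw axes y [ 0.994 -0.105 -0.001] move mm [ 0.1  1.8 94.5]
```

>>> {"op": "servo_tool", "data": {"motion": [[0, 2, 25, 0, 0, 0], [0, 0, 30, 0, 0, 0], [0, 0, 20, 0, 0, 0], [0, 0, 12, 0, 0, 0], [0, 0, 5, 0, 0, 0], [0, 0, 2, 0, 0, 0], [0, 0, 0, 0, 0, 0], [0, 0, 0, 0, 0, 0]]}}

```text
time: 14.05
tool_pos: [0.6596, -0.0034, 0.0733]
orientation: [0.001, 0.743, 0.669, 0.0]
force: [-0.0, -1.1, -2.8]
width: 0.059
gripper_force: 30.0
```

>>> {"op": "servo_tool", "data": {"motion": [[0, 0, 0.5, 0, 0, 0], [0, 0, 0, 0, 0, 0]]}}

```text
time: 14.3
tool_pos: [0.6592, -0.0034, 0.0723]
orientation: [0.0, 0.744, 0.669, 0.0]
force: [-0.4, 0.1, -2.3]
width: 0.0591
gripper_force: 30.0
```

>>> {"op": "servo_tool", "data": {"motion": [[0, 0, 0, 0, 0, 0], [0, 0, 0, 0, 0, 0], [0, 0, 0, 0, 0, 0], [0, 0, 0, 0, 0, 0], [0, 0, -20, 0, 0, 0], [0, 0, -45, 0, 0, 0], [0, 0, -50, 0, 0, 0], [0, 0, -45, 0, 0, 0]], "jaw": 0}}

```text
time: 15.3
tool_pos: [0.6595, -0.0034, 0.2356]
orientation: [0.001, 0.744, 0.669, 0.001]
force: [0.8, -0.3, -0.8]
width: 0.087
gripper_force: 0.0
```

```bash
python3 - <<'E'
from h import *
go((.4545,-.057,.2))
E
```

```text
t 15.3 tcp [ 0.6595 -0.0034  0.2356] w 0.087 yaw axes y [ 0.994 -0.106  0.003] move mm [ -74.9 -198.3   35. ]
```

>>> {"op": "servo_tool", "data": {"motion": [[-10, -25, 0, 0, 0, 0], [-15, -40, 0, 0, 0, 0], [-16, -45, 0, 0, 0, 0], [-16, -45, 0, 0, 0, 0], [-12, -30, 0, 0, 0, 0], [-6, -13, 0, 0, 0, 0], [0, 0, 0, 0, 0, 0], [0, 0, 0, 0, 0, 0]]}}

```text
time: 16.3
tool_pos: [0.456, -0.0573, 0.2326]
orientation: [0.001, 0.743, 0.669, 0.001]
force: [0.4, -1.1, 0.0]
width: 0.0872
gripper_force: 0.0
```

```bash
python3 - <<'E'
from h import *
m,im=look('w4.png')
q=m['K']@(m['R']@[.4545,-.057,.07]+m['t']);print(q/q[2])
g=cv2.medianBlur(cv2.cvtColor(im,cv2.COLOR_BGR2GRAY),5)
c=cv2.HoughCircles(g[130:320],cv2.HOUGH_GRADIENT,1,60,param1=60,param2=18,minRadius=27,maxRadius=42)
for x,y,r in c[0]: print(x,y+130,r,ray('',(x,y+130),.07,m).round(4))
go((.4545,-.057,.037))
E
```

```text
[314.26280171 228.1027415    1.        ]
305.5 233.5 33.5 [ 0.4463 -0.0611  0.07  ]
506.5 230.5 41.4 [ 0.6218 -0.0771  0.07  ]
509.5 145.5 33.6 [ 0.6205 -0.0046  0.07  ]
578.5 151.5 33.8 [ 0.6772 -0.0154  0.07  ]
t 16.35 tcp [ 0.4559 -0.0572  0.2324] w 0.0867 yaw axes y [ 0.994 -0.105  0.002] move mm [ 1.000e-01 -1.800e+00  1.954e+02]
```

View pics/w4.png

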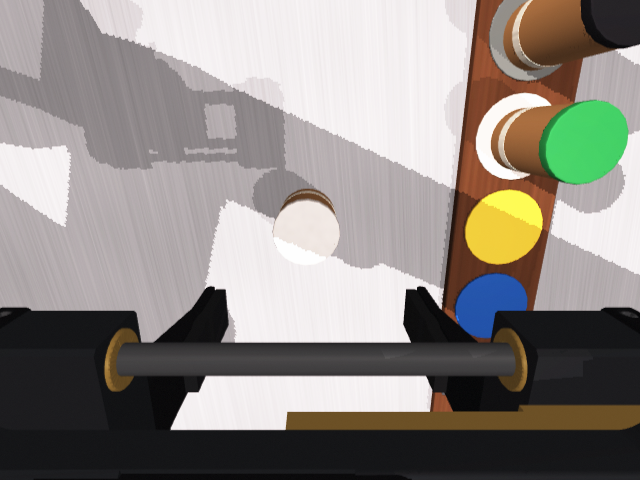

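Black and green stand on their marks. The white lid is at (306,233), which puts it at about (0.447,-0.060), 8 mm off my hand-read estimate. Using the wrist value.

>>> {"op": "servo_tool", "data": {"motion": [[-3, -8, 30, 0, 0, 0], [0, 0, 45, 0, 0, 0], [0, 0, 50, 0, 0, 0], [0, 0, 40, 0, 0, 0], [0, 0, 20, 0, 0, 0], [0, 0, 10, 0, 0, 0], [0, 0, 0, 0, 0, 0], [0, 0, 0, 0, 0, 0]]}}

```text
time: 17.35
tool_pos: [0.4468, -0.0593, 0.0377]
orientation: [0.001, 0.743, 0.669, 0.0]
force: [0.2, -0.2, 0.2]
width: 0.0872
gripper_force: 0.0
```

>>> {"op": "servo_tool", "data": {"motion": [[0, 0, 0, 0, 0, 0], [0, 0, 0, 0, 0, 0], [0, 0, 0, 0, 0, 0], [0, 0, 0, 0, 0, 0], [0, 0, 0, 0, 0, 0]], "jaw": 1}}

```text
time: 17.98
tool_pos: [0.4464, -0.0593, 0.0373]
orientation: [0.0, 0.744, 0.669, 0.0]
force: [0.6, 0.1, 2.8]
width: 0.059
gripper_force: 30.0
```

```bash
python3 - <<'E'
from h import *
go((.648,-.0924,.147))
E
```

```text
t 17.98 tcp [ 0.4464 -0.0593  0.0373] w 0.059 yaw axes y [ 0.994 -0.106  0.001] move mm [ -11.6  204.1 -109.5]
```

>>> {"op": "servo_tool", "data": {"motion": [[0, 0, -15, 0, 0, 0], [0, 0, -30, 0, 0, 0], [0, 0, -35, 0, 0, 0], [0, 0, -30, 0, 0, 0], [-4, 15, 0, 0, 0, 0], [-4, 30, 0, 0, 0, 0], [-3, 40, 0, 0, 0, 0], [0, 40, 0, 0, 0, 0]]}}

```text
time: 18.98
tool_pos: [0.5703, -0.0838, 0.1452]
orientation: [-0.001, 0.744, 0.668, -0.001]
force: [0.1, 0.9, -0.5]
width: 0.0589
gripper_force: 30.0
```

>>> {"op": "servo_tool", "data": {"motion": [[0, 38, 0, 0, 0, 0], [0, 27, 0, 0, 0, 0], [0, 14, 0, 0, 0, 0], [0, 0, 0, 0, 0, 0], [0, 0, 0, 0, 0, 0], [0, 0, 0, 0, 0, 0]]}}

```text
time: 19.73
tool_pos: [0.6467, -0.0915, 0.1465]
orientation: [-0.001, 0.744, 0.669, -0.0]
force: [0.6, -0.1, -1.3]
width: 0.059
gripper_force: 30.0
```

```bash
python3 - <<'E'
from h import *
go((.648,-.0924,.0525))
E
```

```text
t 19.73 tcp [ 0.6467 -0.0915  0.1465] w 0.059 yaw axes y [ 0.994 -0.106 -0.002] move mm [-0.8  1.5 94. ]
```

>>> {"op": "servo_tool", "data": {"motion": [[-1, 1, 25, 0, 0, 0], [0, 0, 30, 0, 0, 0], [0, 0, 20, 0, 0, 0], [0, 0, 12, 0, 0, 0], [0, 0, 5, 0, 0, 0], [0, 0, 2, 0, 0, 0], [0, 0, 0, 0, 0, 0], [0, 0, 0, 0, 0, 0]]}}

```text
time: 20.72
tool_pos: [0.6491, -0.0929, 0.0538]
orientation: [0.001, 0.743, 0.669, 0.0]
force: [-0.1, -0.2, -1.1]
width: 0.0591
gripper_force: 30.0
```

>>> {"op": "servo_tool", "data": {"motion": [[0, 0, 0.5, 0, 0, 0], [0, 0, 0, 0, 0, 0]]}}

```text
time: 20.98
tool_pos: [0.6487, -0.0928, 0.0527]
orientation: [0.0, 0.743, 0.669, 0.0]
force: [-0.3, -0.3, -0.8]
width: 0.0592
gripper_force: 30.0
```

>>> {"op": "servo_tool", "data": {"motion": [[0, 0, 0, 0, 0, 0], [0, 0, 0, 0, 0, 0], [0, 0, 0, 0, 0, 0], [0, 0, 0, 0, 0, 0], [0, 0, -20, 0, 0, 0], [0, 0, -50, 0, 0, 0], [0, 0, -55, 0, 0, 0], [0, 0, -50, 0, 0, 0]], "jaw": 0}}

```text
time: 21.98
tool_pos: [0.6489, -0.0928, 0.2312]
orientation: [0.001, 0.744, 0.669, 0.001]
force: [0.6, -0.5, 1.1]
width: 0.0873
gripper_force: 0.0
```

```bash
python3 - <<'E'
from h import *
go((.4175,.2298,.2))
E
```

```text
t 21.98 tcp [ 0.6489 -0.0928  0.2312] w 0.0873 yaw axes y [ 0.994 -0.106  0.003] move mm [ 296.4 -264.3   30.4]
```

>>> {"op": "servo_tool", "data": {"motion": [[0, -30, 0, 0, 0, 0], [20, -42, 0, 0, 0, 0], [40, -40, 0, 0, 0, 0], [40, -35, 0, 0, 0, 0], [40, -35, 0, 0, 0, 0], [40, -35, 0, 0, 0, 0], [40, -30, 0, 0, 0, 0], [40, -14, 0, 0, 0, 0]]}}

```text
time: 22.98
tool_pos: [0.4148, 0.1946, 0.229]
orientation: [0.0, 0.743, 0.669, 0.001]
force: [0.5, -0.0, -0.0]
width: 0.087
gripper_force: 0.0
```

>>> {"op": "servo_tool", "data": {"motion": [[27, -3, 0, 0, 0, 0], [9, 0, 0, 0, 0, 0], [0, 0, 0, 0, 0, 0], [0, 0, 0, 0, 0, 0], [0, 0, 0, 0, 0, 0]]}}

```text
time: 23.6
tool_pos: [0.4175, 0.2285, 0.2275]
orientation: [-0.0, 0.744, 0.668, -0.0]
force: [-0.1, -0.0, -0.1]
width: 0.0872
gripper_force: 0.0
```

```bash
python3 - <<'E'
from h import *
m,im=look('w5.png')
for _,e in blob(im,'red',amin=500): show(m,e,.05,'red'); p=ray('',e[0],.05,m)
go((p[0],p[1],.02))
E
```

```text
red [314.5 220.7] [62.9 63.4] [0.416  0.2318 0.05  ]
t 23.65 tcp [0.4175 0.2286 0.2275] w 0.0872 yaw axes y [ 0.994 -0.107 -0.   ] move mm [  3.   -1.7 207.5]
```

View pics/w5.png

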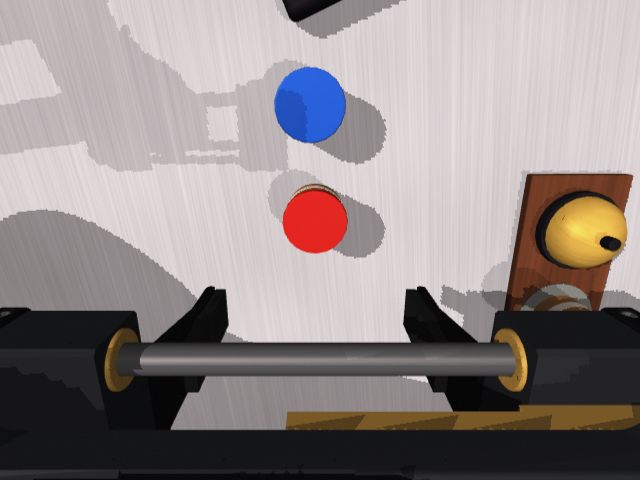

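The red lid is at (314,221) and the blue decoy at (310,105), clear of the fingers. Descending on red.

>>> {"op": "servo_tool", "data": {"motion": [[3, -2, 30, 0, 0, 0], [0, 0, 45, 0, 0, 0], [0, 0, 50, 0, 0, 0], [0, 0, 45, 0, 0, 0], [0, 0, 25, 0, 0, 0], [0, 0, 12, 0, 0, 0], [0, 0, 0, 0, 0, 0], [0, 0, 0, 0, 0, 0]]}}

```text
time: 24.65
tool_pos: [0.4164, 0.2328, 0.0214]
orientation: [0.0, 0.744, 0.669, 0.001]
force: [0.1, 0.0, 0.4]
width: 0.0871
gripper_force: 0.0
```

>>> {"op": "servo_tool", "data": {"motion": [[0, 0, 0, 0, 0, 0], [0, 0, 0, 0, 0, 0], [0, 0, 0, 0, 0, 0], [0, 0, 0, 0, 0, 0], [0, 0, 0, 0, 0, 0]], "jaw": 1}}

```text
time: 25.28
tool_pos: [0.416, 0.2328, 0.0208]
orientation: [0.0, 0.743, 0.669, 0.0]
force: [-0.0, -0.3, 4.0]
width: 0.0588
gripper_force: 30.0
```

```bash
python3 - <<'E'
from h import *
go((.6385,-.1815,.16))
E
```

```text
t 25.27 tcp [0.416  0.2328 0.0208] w 0.0588 yaw axes y [ 0.994 -0.105  0.001] move mm [-388.4  265.1 -139.1]
```

>>> {"op": "servo_tool", "data": {"motion": [[0, 0, -15, 0, 0, 0], [0, 0, -35, 0, 0, 0], [0, 0, -45, 0, 0, 0], [0, 0, -45, 0, 0, 0], [-15, 5, 0, 0, 0, 0], [-35, 10, 0, 0, 0, 0], [-45, 10, 0, 0, 0, 0], [-48, 10, 0, 0, 0, 0]]}}

```text
time: 26.28
tool_pos: [0.4343, 0.0852, 0.1598]
orientation: [-0.001, 0.743, 0.669, -0.001]
force: [0.7, 0.3, -0.9]
width: 0.0588
gripper_force: 30.0
```

>>> {"op": "servo_tool", "data": {"motion": [[-48, 20, 0, 0, 0, 0], [-48, 20, 0, 0, 0, 0], [-48, 20, 0, 0, 0, 0], [-45, 25, 0, 0, 0, 0], [-35, 30, 0, 0, 0, 0], [-21, 35, 0, 0, 0, 0], [0, 35, 0, 0, 0, 0], [0, 25, 0, 0, 0, 0]]}}

```text
time: 27.28
tool_pos: [0.6181, -0.1801, 0.1588]
orientation: [-0.001, 0.744, 0.668, -0.001]
force: [-0.5, -1.2, -1.3]
width: 0.0588
gripper_force: 30.0
```

>>> {"op": "servo_tool", "data": {"motion": [[0, 15, 0, 0, 0, 0], [0, 5, 0, 0, 0, 0], [0, 0, 0, 0, 0, 0], [0, 0, 0, 0, 0, 0], [0, 0, 0, 0, 0, 0]]}}

```text
time: 27.9
tool_pos: [0.6376, -0.1811, 0.1606]
orientation: [-0.0, 0.744, 0.669, -0.0]
force: [-0.0, -0.5, -1.1]
width: 0.059
gripper_force: 30.0
```

```bash
python3 - <<'E'
from h import *
go((.6385,-.1815,.0365))
E
```

```text
t 27.9 tcp [ 0.6376 -0.1811  0.1606] w 0.059 yaw axes y [ 0.994 -0.106 -0.001] move mm [ -0.3   1.  124.1]
```

>>> {"op": "servo_tool", "data": {"motion": [[0, 1, 25, 0, 0, 0], [0, 0, 40, 0, 0, 0], [0, 0, 30, 0, 0, 0], [0, 0, 18, 0, 0, 0], [0, 0, 8, 0, 0, 0], [0, 0, 2.5, 0, 0, 0], [0, 0, 0, 0, 0, 0], [0, 0, 0, 0, 0, 0]]}}

```text
time: 28.9
tool_pos: [0.6399, -0.1815, 0.0381]
orientation: [0.001, 0.744, 0.669, 0.0]
force: [-0.1, 1.0, -1.7]
width: 0.0589
gripper_force: 30.0
```

>>> {"op": "servo_tool", "data": {"motion": [[0, 0, 0.5, 0, 0, 0], [0, 0, 0, 0, 0, 0]]}}

```text
time: 29.15
tool_pos: [0.6393, -0.1813, 0.0369]
orientation: [0.0, 0.744, 0.669, 0.0]
force: [-0.0, 1.1, -1.4]
width: 0.0589
gripper_force: 30.0
```

>>> {"op": "servo_tool", "data": {"motion": [[0, 0, 0, 0, 0, 0], [0, 0, 0, 0, 0, 0], [0, 0, 0, 0, 0, 0], [0, 0, 0, 0, 0, 0], [0, 0, -20, 0, 0, 0], [0, 0, -50, 0, 0, 0], [0, 0, -55, 0, 0, 0], [0, 0, -55, 0, 0, 0]], "jaw": 0}}

```text
time: 30.15
tool_pos: [0.6392, -0.1813, 0.2198]
orientation: [0.001, 0.744, 0.669, 0.0]
force: [1.5, -0.7, 0.4]
width: 0.087
gripper_force: 0.0
```

>>> {"op": "servo_tool", "data": {"motion": [[0, -30, 0, 0, 0, 0], [0, -45, 0, 0, 0, 0], [0, -50, 0, 0, 0, 0], [0, -45, 0, 0, 0, 0], [0, -30, 0, 0, 0, 0], [0, 0, 0, 0, 0, 0], [0, 0, 0, 0, 0, 0]]}}

```text
time: 31.02
tool_pos: [0.442, -0.161, 0.2177]
orientation: [0.002, 0.744, 0.669, 0.001]
force: [0.5, 0.4, -0.0]
width: 0.0868
gripper_force: 0.0
```

```bash
python3 - <<'E'
from h import *
go((.45,-.15,.2))
im=bot.get_image('scene'); cv2.imwrite('pics/scene1.png',im)
for c,z in(('green',.105),('red',.065)):
    for m,e in blob(im,c): print(c,ray('scene',e[0],z).round(4))
for n,lo,hi,z,g in(('black',(0,0,0),(180,90,60),.125,(.668,.087)),('white',(0,0,140),(180,60,255),.085,(.648,-.092))):
    for m,e in blob(im,n,lo,hi):
        p=ray('scene',e[0],z)
        if np.hypot(p[0]-g[0],p[1]-g[1])<.03: print(n,np.round(e[1],1),p.round(4))
E
```

```text
t 31.02 tcp [ 0.442  -0.161   0.2177] w 0.0868 yaw axes y [ 0.994 -0.106  0.004] move mm [11.9  6.8 17.7]
green [ 0.6623 -0.0047  0.105 ]
black [36.4 39.6] [0.6706 0.0839 0.125 ]
white [32.5 39. ] [ 0.6488 -0.0938  0.085 ]
```

View pics/scene1.png

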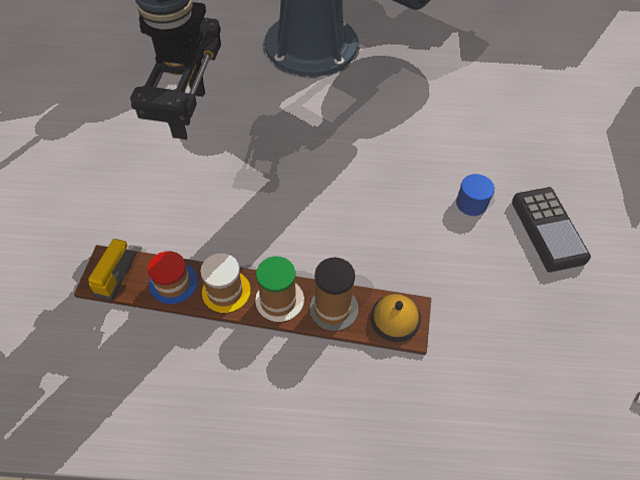

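All four pots stand on their marks in order: red (167,268), white (220,271), green (276,274), black (335,276). The measured offsets are within about 5 mm, and the bell and stapler haven't moved. Checking red, then handing in.

```bash
python3 - <<'E'
from h import *
p=ray('scene',(167.5,268),.065);print(p)
if np.hypot(p[0]-.639,p[1]+.182)<.009: print(bot.hand_in())
E
```

```text
[ 0.64124999 -0.18060463  0.065     ]
the job is handed in; nothing more can be done
None
```

The job is handed in: black, green, white and red stand in falling height from the bell to the stapler, each measured within about 5 mm of its mark's centre, and the bell and stapler look unmoved; no verdict came back.

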